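# Get the stapler out from behind the ornaments

## Robot

A 6-joint arm with a two-finger parallel gripper is mounted at the origin on the work surface. World frame = base frame: x ahead of the robot, y to its left, z up, the work surface at z = 0. Lengths are in m, angles in degrees, forces in N, time in s.
With the tool pointing down it reaches from about 0.3 to 0.75 m from the base axis. Payload 8.5 kg.
Tool frame: the origin (TCP) lies midway between the tips of the shut fingers; the grasp point (between the pads) lies 19 mm behind it (manip.grasp_offset is the distance from the TCP to the grasp point, in m); z points along the fingers, y is the line along which they close (so a half turn about z gives the same grasp; the last joint's range is limited). The gripper opens to 85 mm and grips with 20 to 120 N. Pads are 22 mm wide; open, the fingers measure 114 mm over their backs; the gripper's body (76 mm by 85 mm) begins 54 mm behind the grasp point. The pads swing forward as they close: fully open they stand 13 mm farther back than shut.
Start: joints at [-79.888, 21.807, 74.336, -0, 83.858, -12.336], TCP at [0.21, -0.508, 0.231] pointing down, gripper open.
Joint ranges: [-178.18, 178.18], [-50.72, 133.34], [12.68, 142.11], [-81.47, 261.47], [9.98, 163.14], [-165.26, 165.26]. Speed limits (degrees/s): [136.94, 136.94, 180, 180, 180, 180].

## Interface

Orientations are given as a 3x3 rotation matrix whose columns are the frame's x, y, z axes.
In Python, from bench import sensors, vision, manip gives the robot as it stands.
- The arm moves only by the shell command python3 -m pendant 'ROWS' [FORCE]. ROWS is text: rows parted by semicolons, each of 7 numbers parted by spaces: the shift along the tool's x, y, z in m, then the turn, a rotation vector about the tool's x, y, z in rad, then the finger opening in m, from 0 to 0.0854. A call has 1 to 20 rows; each row is the pose to reach, as a shift and turn from the pose commanded when the call began, along the tool's axes at that moment; what a row does not reach only later rows make up. A row lasts 1/8 s, in which the tool goes at most 62.5 mm and 10.7 degrees, less where a joint would pass 70% of its speed; a pose out of reach is approached as far as the arm can. A call with a gripper value outside its range is refused whole. The fingers move at their own pace and stop on an object; FORCE is the grip in N (left out, the last holds). Time passes only in rows, so rows that repeat a pose let the fingers close. It gives the time, the measured TCP pose, the force, the opening and the grip force at its end, in the units of the state.
- sensors.state(): the state, without advancing time (a new reading comes with each control period).
- vision.snapshot(name): name is "side" or "top" or "wrist"; returns a dict with "color" (384x512x3 uint8, red, green, blue), "depth" (384x512 float32, m along the optical axis (not along the pixel's ray), 0 where there is no reading), "vertical_fov" (degrees; the focal length in pixels is half the picture's height over the tangent of half this angle, whatever the lens; pixels are square), "cx", "cy" (the principal point, pixels), "R" (3x3) and "t" (3): a world point X has camera coordinates R X + t. Camera axes: x right, y down, z forward; pixel columns grow to the right and rows downward; lengths in m; the calibration is good to about 2 mm. A picture is of the moment at which its call begins.
- manip.finish_job(): hands the job in; it is judged then, once.
Trained networks look in a picture, given as the dict that the camera call returned (one of the last four; its "shot" number tells which), for a name from the list of things; names that differ only in an ending like _2 or _b are one class to them, and where a whole thing is asked for, a point or a joint stands for the part that bears it (a point fixed in the world has none). Each returns a list of dicts, best first, with "score" (0 to 1); they miss things now and then, are a little off and sometimes report something else, mostly with a low value. They report only what shows in the picture. A call takes as long as a camera call. They do not tell look-alikes from the thing itself.
- vision.look_for(picture, thing): "centre" ([column, row] in pixels, amid what is visible of it).
The state is a dict: "clock": time; "joints": joint angles; "dq": joint speeds; "tau": joint torques, N m; "ee_pos": TCP position; "tool_rot": TCP orientation; "force": force on the tool from outside, world axes, zero at the start; "moment": the same for the moment, N m; "gripper_width": finger opening in m; "grip_force": force on a finger pad.
Only numpy, scipy, OpenCV 4.12 (cv2) and the standard library are available. Lean on these libraries where they do the work, as an engineer would, in place of code of your own. Each camera call takes 0.05 s, during which the arm holds its last target. There are 200 camera calls.

## Task

The stapler lies at the back of the display stand, behind three ornaments. First move all three ornaments onto the grey felt mat and stand them there, then lay the stapler flat, right way up, inside the shallow pen tray, and only after that put every ornament back, upright, in the middle of the very cork disc it stood on at the start. Knock nothing over, and leave the diffuser bottle and the tealight holder where they are.

Things in the scene. Friction and masses are not known exactly. Their poses are not given: they have to be found in the camera images.
- house: Loose plain wooden house ornament: 40 mm deep (x), 46 mm wide (y), walls 84 mm high, roof ridge along x, top at 107 mm. The flat vertical gable faces (+x, -x) are 40 mm apart; grip them at 60 to 85 mm height. Origin: centre of underside, z up. 0.12 kg. Starts centred on one of the stand's cork discs, x within 0.15 rad of the stand's x.
- pillar: Loose grey concrete cylinder ornament, 48 mm in diameter, 105 mm high, straight-sided. Origin: centre of underside, z up. 0.25 kg. Starts centred on one of the stand's cork discs.
- vase: Loose black bud vase (closed top): foot 40 mm in diameter, belly 56 mm at 35 mm height, straight neck 33 mm in diameter from 68 mm up to its top at 110 mm. Grip it by the neck. Origin: centre of underside, z up. 0.2 kg. Starts centred on one of the stand's cork discs.
- stapler: Loose black stapler: 112 mm long (x), 34 mm wide (y), 45 mm high; steel base 8 mm thick, black arm 32 mm wide, at 24 to 42 mm height mid-length. Grip it across its width near the middle. Origin: centre of underside, z up. 0.2 kg. Starts at the back of the stand, long side along the stand's y within 0.1 rad, hemmed in by the taller ornaments.
- stand: Fixed display stand, white board in a wooden frame, x -90 to +100 mm, 280 mm wide (y). Origin on its underside, z up. Board top at z 10 mm; open front (-x) to the robot; backboard 55 mm high, inner face x +92 mm; side rails 22 mm high at y +-136 mm. Three cork discs, 72 mm in diameter, tops at z 12 mm, at x -45 mm, y -90, 0, +90 mm, one ornament on each. Stapler near x +23, y 0.
- mat: Fixed flat grey felt mat, the side area: 240 mm (x) by 150 mm (y), 4 mm thick. Origin: centre of its underside, so its top is at z 4 mm. It lies on the left or the right of the stand, the pen tray on the other side.
- pen_tray: Fixed shallow open pen tray of brown wood: outside 148 mm (its x) by 74 mm (its y) by 14 mm high, walls 6 mm, so inside 136 by 62 mm; inner floor 6 mm above its origin, which is the centre of its underside. The stapler fits in it lengthwise along x, either way round.
- diffuser: Bystander, loose: round amber glass reed-diffuser bottle 58 mm in diameter, 82 mm high, with thin reeds up to 185 mm, behind the stand. Origin: centre of its underside.
- tealight: Bystander, loose: brown wooden tealight holder, 64 mm in diameter, 52 mm high, between the robot and the stand. Origin: centre of its underside.
Mind the look-alikes: they are no part of the job. What is shaped like the vase but yellow is not meant. Leave any red look-alike of the stapler alone.

How it is judged (in metres and radians):
On the way, in this order (a step that is already met when the one before it is completed fails the run):
1. all three ornaments stand upright on the grey mat, let go (x of house in the frame of mat between -0.105 and 0.105 m and y of house in the frame of mat between -0.062 and 0.062 m and z of each of house, pillar, vase in the frame of mat below 0.008 m and angle between each of house, pillar, vase's own z axis and vertical below 0.1 rad and linear speed of each of house, pillar, vase below 0.02 m/s and angular speed of each of house, pillar, vase below 0.2 rad/s and contact force between the fingers and house below 0.2 N and x of pillar in the frame of mat between -0.105 and 0.105 m and y of pillar in the frame of mat between -0.062 and 0.062 m and contact force between the fingers and pillar below 0.2 N and x of vase in the frame of mat between -0.105 and 0.105 m and y of vase in the frame of mat between -0.062 and 0.062 m and contact force between the fingers and vase below 0.2 N and distance of stapler from where it was at the start of the episode below 0.04 m), for 0.2 s.
2. the stapler lies in the pen tray, let go, with all three ornaments still on the mat (horizontal distance between stapler and pen_tray below 0.021 m and z of stapler in the frame of pen_tray below 0.01 m and angle between each of stapler, house, pillar, vase's own z axis and vertical below 0.1 rad and angle between the x axis of stapler and the x axis of pen_tray, either way round below 0.3 rad and linear speed of each of stapler, house, pillar, vase below 0.02 m/s and angular speed of each of stapler, house, pillar, vase below 0.2 rad/s and contact force between the fingers and stapler below 0.2 N and x of house in the frame of mat between -0.105 and 0.105 m and y of house in the frame of mat between -0.062 and 0.062 m and z of each of house, pillar, vase in the frame of mat below 0.008 m and contact force between the fingers and house below 0.2 N and x of pillar in the frame of mat between -0.105 and 0.105 m and y of pillar in the frame of mat between -0.062 and 0.062 m and contact force between the fingers and pillar below 0.2 N and x of vase in the frame of mat between -0.105 and 0.105 m and y of vase in the frame of mat between -0.062 and 0.062 m and contact force between the fingers and vase below 0.2 N), for 0.2 s.
At the end, for the whole second after the job is handed in: Each ornament stands upright (within 0.1 rad) within 15 mm of where it stood at the start; the stapler lies flat, right way up, inside the pen tray on its floor; all are released and at rest; the bystanders are within 20 mm of where they were (distance of each of house, pillar, vase from where it was at the start of the episode below 0.015 m and angle between each of house, pillar, vase, stapler's own z axis and vertical below 0.1 rad and linear speed of each of house, pillar, vase, stapler below 0.02 m/s and angular speed of each of house, pillar, vase, stapler below 0.2 rad/s and contact force between the fingers and house below 0.2 N and contact force between the fingers and pillar below 0.2 N and contact force between the fingers and vase below 0.2 N and horizontal distance between stapler and pen_tray below 0.021 m and z of stapler in the frame of pen_tray below 0.01 m and angle between the x axis of stapler and the x axis of pen_tray, either way round below 0.3 rad and contact force between the fingers and stapler below 0.2 N and distance of each of diffuser, tealight from where it was at the start of the episode below 0.02 m); the robot touches nothing.
It fails at once if an ornament or bystander is knocked over (tilted beyond 0.6 rad) (angle between any of house, pillar, vase, diffuser, tealight's own z axis and vertical above 0.6 rad).
It fails at once if the diffuser or the tealight holder is moved by more than 20 mm (distance of any of diffuser, tealight from where it was at the start of the episode above 0.02 m).
It also fails if it takes over 144 s, if anything falls off the work surface, if the arm or the gripper's body presses on something with over 40 N, if the wrist force passes 120 N, or if a joint passes its speed limit or range.

## Working session

There is one attempt and no reset: what is moved stays moved. The work goes in short steps, Python scripts to look and compute and a shell command to move; the robot and the scene stay as the last step left them, time stands still between calls to the robot, and variables do not carry over. Pictures are saved under pics/ and viewed, at most 14 in all, crops included, and the job is handed in when it is done.

```bash
ls; mkdir -p pics; cat > h.py <<'E'
import numpy as np, cv2
from bench import sensors, vision, manip
def snap(n,fn=None):
    p=vision.snapshot(n)
    if fn: cv2.imwrite('pics/'+fn,p['color'][:,:,::-1])
    return p
def cloud(p):
    h,w=p['depth'].shape; f=h/2/np.tan(np.radians(p['vertical_fov'])/2)
    u,v=np.meshgrid(np.arange(w),np.arange(h)); d=p['depth']
    c=np.stack([(u-p['cx'])/f*d,(v-p['cy'])/f*d,d],-1)
    X=(c-np.array(p['t']))@np.array(p['R']); X[d<=0]=np.nan
    return X
E
python3 - <<'E'
from h import *
s=sensors.state(); print(s['clock'],s['ee_pos'],np.round(s['tool_rot'],3).tolist())
for n in('top','side'):
    p=snap(n,n+'1.png'); X=cloud(p); np.savez(n+'.npz',X=X,c=p['color'])
    for t in 'house pillar vase stapler stand mat pen_tray diffuser tealight'.split():
        for r in vision.look_for(p,t)[:2]:
            c,q=map(int,np.round(r['centre'])); print(n,t,round(r['score'],2),c,q,np.round(X[q,c],3))
E
```

```text
pics
0.0 [ 0.20994302 -0.50802995  0.23070998] [[0.924, 0.382, -0.0], [0.382, -0.924, 0.001], [0.0, -0.001, -1.0]]
top house 0.55 288 226 [ 0.508 -0.079  0.113]
top pillar 0.72 287 226 [ 0.508 -0.076  0.112]
top pillar 0.64 252 233 [0.489 0.004 0.115]
top vase 0.82 179 285 [0.367 0.165 0.109]
top vase 0.78 211 237 [0.476 0.097 0.12 ]
top stapler 0.89 260 135 [ 0.749 -0.008  0.041]
top stapler 0.68 241 210 [0.552 0.033 0.049]
top stand 0.66 253 217 [0.542 0.004 0.01 ]
top stand 0.59 288 228 [ 0.502 -0.078  0.119]
top mat 0.97 379 246 [ 0.478 -0.315  0.003]
top pen_tray 0.55 139 240 [0.476 0.29  0.005]
top diffuser 0.87 208 125 [0.763 0.123 0.067]
top tealight 0.55 222 289 [0.361 0.072 0.052]
top tealight 0.32 213 235 [0.481 0.092 0.119]
side house 0.7 248 207 [ 0.511 -0.107  0.08 ]
side house 0.16 324 156 [0.776 0.099 0.06 ]
side pillar 0.87 234 182 [ 0.495 -0.019  0.092]
side pillar 0.54 322 159 [0.768 0.093 0.055]
side vase 0.9 184 162 [0.379 0.152 0.065]
side vase 0.7 222 161 [0.479 0.08  0.096]
side stapler 0.71 259 188 [0.561 0.    0.05 ]
side stapler 0.66 331 194 [ 0.741 -0.044  0.032]
side stand 0.59 271 208 [ 0.584 -0.036  0.009]
side mat 0.94 254 312 [ 0.478 -0.321  0.002]
side pen_tray 0.86 211 154 [0.465 0.288 0.004]
side diffuser 0.68 321 159 [0.766 0.096 0.054]
side tealight 0.75 182 192 [0.366 0.043 0.04 ]
```

```bash
python3 -c "
import cv2
a=cv2.imread('pics/top1.png')[90:310,100:430];cv2.imwrite('pics/t2.png',cv2.resize(a,(792,528)))"
```

```text
(no output)
```

View pics/t2.png

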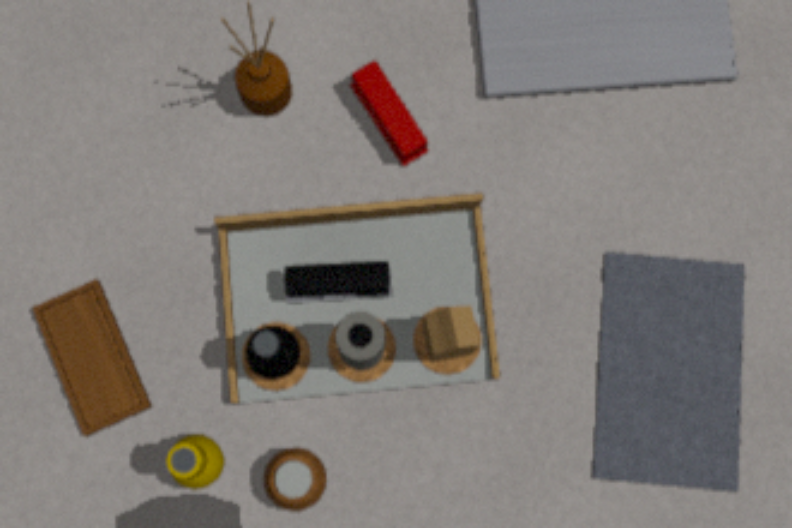

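View pics/side1.png

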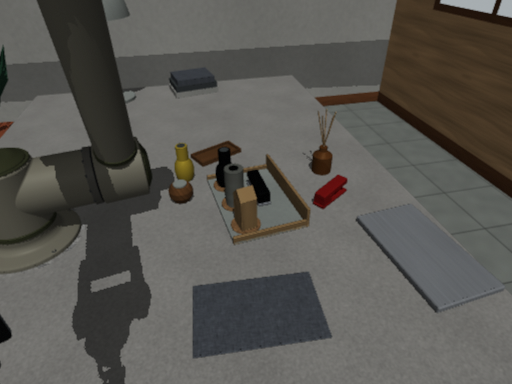

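Top view (crop, 2.4×): the black vase is at (272,352), grey pillar at (360,340), house at (450,332) and black stapler at (337,280). The tray is on the left at (92,357) and the mat on the right at (670,370). The decoys are a yellow vase at (195,460) and a red stapler at (390,112). The side view agrees.

```bash
cat > fit.py <<'E'
from h import *
def rect(P):
    r=cv2.minAreaRect((P[:,:2]*1000).astype(np.float32)); return np.round(r[0],1),np.round(r[1],1),round(r[2],1)
def box(X,c,r,z0,z1):
    with np.errstate(invalid='ignore'):
        return (np.hypot(X[...,0]-c[0],X[...,1]-c[1])<r)&(X[...,2]>z0)&(X[...,2]<z1)
if __name__=='__main__':
  for n in('top','side'):
    z=np.load(n+'.npz'); X=z['X']; C=z['c'].astype(int); hsv=cv2.cvtColor(z['c'],cv2.COLOR_RGB2HSV)
    print(n)
    m=box(X,(.478,-.318),.2,-.01,.02)&((C.sum(-1)<330) if n=='top' else (C.sum(-1)<230))
    k=cv2.morphologyEx(m.astype(np.uint8),cv2.MORPH_OPEN,np.ones((3,3)))>0
    print('mat',rect(X[k]),np.round(np.median(X[k][:,2]),4),C[k].mean(0))
    m=box(X,(.47,.285),.11,-.01,.03)&(hsv[...,1]>90)
    k=cv2.morphologyEx(m.astype(np.uint8),cv2.MORPH_OPEN,np.ones((3,3)))>0
    print('tray',rect(X[k]),np.percentile(X[k][:,2],[5,50,95]).round(4))
    m=box(X,(.56,.018),.1,.025,.06)&(C.sum(-1)<130)
    print('stapler',rect(X[m]),np.percentile(X[m][:,2],[5,50,95]).round(4),m.sum())
    for o,c,zl in(('vase',(.476,.095),.08),('pillar',(.489,.004),.09),('house',(.505,-.08),.06)):
        m=box(X,c,.045,zl,.14); P=X[m]
        t=P[P[:,2]>np.percentile(P[:,2],95)-.008]
        print(o,m.sum(),'top',np.percentile(P[:,2],[50,95]).round(3),'mid',((t.min(0)+t.max(0))/2).round(4),rect(t),rect(P))
    m=box(X,(.53,.0),.22,.004,.06)&(hsv[...,1]>70)&(X[...,2]>.004)
    bb=box(X,(.63,.01),.16,.035,.065)&(X[...,0]>.59)&(hsv[...,1]>70)
    if bb.sum()>10:
        P=X[bb]; print('backboard',bb.sum(),np.percentile(P[:,2],[5,95]).round(3),'fit x=a*y+b',np.polyfit(P[:,1],P[:,0],1).round(4),P[:,1].min(),P[:,1].max())
    m=box(X,(.51,.0),.18,.006,.03)&(hsv[...,1]>70)
    for c in((.476,.095),(.485,.005),(.495,-.085)):
        k=m&box(X,c,.045,.006,.03); print('cork',k.sum(),rect(X[k]))
E
python3 fit.py
```

```text
top
mat (array([ 489.1, -257.2]), array([270.9, 239.6]), 86.3) 0.002 [86.29915582 88.88955329 95.86246922]
tray (array([478.9, 292.3]), array([147.5,  74.4]), 26.3) [0.0012 0.0054 0.0143]
stapler (array([559.2,  23.8]), array([146.5, 147.6]), 7.1) [0.0437 0.0499 0.0549] 560
vase 191 top [0.12  0.124] mid [0.4844 0.0995 0.1207] (array([484.4,  99.4]), array([30.2, 32.6]), 1.5) (array([484.4,  98.9]), array([31.4, 33.1]), 7.8)
pillar 353 top [0.115 0.119] mid [0.4958 0.0097 0.1161] (array([495.9,   9.7]), array([46.5, 43.7]), 1.6) (array([495.6,   9.7]), array([46.9, 43.7]), 1.7)
house 382 top [0.105 0.117] mid [ 0.5067 -0.0788  0.1142] (array([506.8, -79.6]), array([39.3, 21.2]), 16.6) (array([506.7, -79.5]), array([40. , 46.1]), 12.8)
backboard 998 [0.037 0.055] fit x=a*y+b [-0.2832  0.693 ] -0.11007982822980793 0.16428527153195846
cork 207 (array([485.7,  99.4]), array([70. , 69.4]), 76.5)
cork 224 (array([490.9,   7.8]), array([56.6, 69.3]), 12.3)
cork 241 (array([498.9, -87. ]), array([85.1, 52.1]), 89.2)
side
mat (array([ 488.6, -258.3]), array([270.9, 238.4]), 86.2) 0.0035 [56.4
[... 249 characters left out ...]
1183] (array([487.5,  92.2]), array([30.4, 30.7]), 19.1) (array([486.8,  91.9]), array([31.2, 31.3]), 16.4)
pillar 325 top [0.114 0.117] mid [0.4983 0.0041 0.1139] (array([498.4,   4.3]), array([46.1, 46.1]), 10.3) (array([498. ,   4.1]), array([46.9, 46.4]), 9.9)
house 549 top [0.095 0.116] mid [ 0.5093 -0.0886  0.1129] (array([509.8, -88.7]), array([39.9, 14.6]), 10.1) (array([509.1, -85.8]), array([40.8, 46.5]), 11.8)
backboard 729 [0.037 0.054] fit x=a*y+b [-0.109   0.6871] -0.11941836411608579 0.1558600596270527
cork 91 (array([461.9,  98. ]), array([21.6, 75.3]), 14.9)
cork 83 (array([474. ,  -2.6]), array([20.6, 69.1]), 16.2)
cork 286 (array([499.1, -96.9]), array([65.4, 70.2]), 62.8)
```

```bash
cat >> h.py <<'E'
def plan(*targets):
    """targets: (x,y,z,ydir_deg) world, tool down -> shift/turn in present tool axes"""
    s=sensors.state(); R=np.array(s['tool_rot']); p=np.array(s['ee_pos'])
    for x,y,z,a in targets:
        a=np.radians(a); yd=np.array([np.cos(a),np.sin(a),0]); zd=np.array([0,0,-1.]); T=np.stack([np.cross(yd,zd),yd,zd],1)
        rv=cv2.Rodrigues(R.T@T)[0].ravel()
        print((R.T@(np.array([x,y,z])-p)).round(4),rv.round(4))
E
python3 -c "
from h import *
plan((.40,-.02,.36,9),(.3,-.3,.3,-30))"
```

```text
[ 0.362  -0.3788 -0.1287] [-0.     -0.     -1.3361]
[ 0.1627 -0.1582 -0.0687] [-0.      0.     -0.6554]
```

```bash
python3 -m pendant '0.36 -0.38 -0.129 0 0 -1.336 0.07;0.36 -0.38 -0.129 0 0 -1.336 0.07;0.36 -0.38 -0.129 0 0 -1.336 0.07;0.36 -0.38 -0.129 0 0 -1.336 0.07;0.36 -0.38 -0.129 0 0 -1.336 0.07;0.36 -0.38 -0.129 0 0 -1.336 0.07;0.36 -0.38 -0.129 0 0 -1.336 0.07;0.36 -0.38 -0.129 0 0 -1.336 0.07;0.36 -0.38 -0.129 0 0 -1.336 0.07;0.36 -0.38 -0.129 0 0 -1.336 0.07;0.36 -0.38 -0.129 0 0 -1.336 0.07;0.36 -0.38 -0.129 0 0 -1.336 0.07;0.36 -0.38 -0.129 0 0 -1.336 0.07;0.36 -0.38 -0.129 0 0 -1.336 0.07' 40
python3 - <<'E'
from h import *
p=snap('wrist','w1.png'); X=cloud(p); np.savez('wrist.npz',X=X,c=p['color'])
print(np.array(p['R']).round(2).tolist(),(-np.array(p['R']).T@p['t']).round(3),np.nanmin(X,(0,1)),np.nanmax(X,(0,1)))
E
```

```text
clock: 2.75
ee_pos: [0.3975, -0.0201, 0.3602]
tool_rot: [[-0.155, 0.988, -0.0], [0.988, 0.155, 0.0], [0.0, -0.0, -1.0]]
force: [0.6, 0.9, -0.4]
gripper_width: 0.0701
grip_force: 0.0
[[0.99, 0.16, -0.0], [0.15, -0.94, 0.31], [0.05, -0.3, -0.95]] [0.385 0.057 0.502] [-0.1202628  -1.1605324  -0.75986974] [2.10623381 0.27369384 0.45709537]
```

View pics/w1.png

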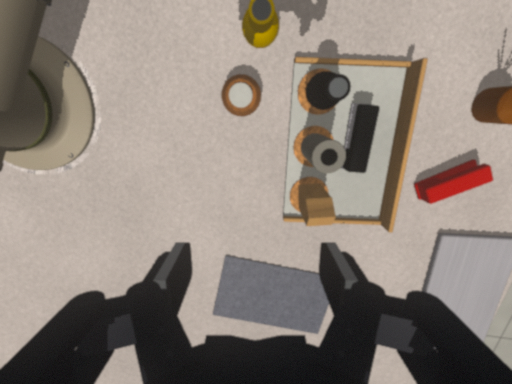

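Wrist view (right = +x, up = +y): vase top at (338,88), pillar top at (328,155), house roof at (318,208), stapler at (362,138) and mat at (270,293). The fingers frame the lower edge.

```bash
cat > fw.py <<'E'
from fit import *
for n in('top','wrist','side'):
    z=np.load(n+'.npz'); X=z['X']; C=z['c'].astype(int); hsv=cv2.cvtColor(z['c'],cv2.COLOR_RGB2HSV); S=C.sum(-1)
    print(n)
    for o,c,z0,z1 in(('vase',(.486,.096),.112,.13),('pillar',(.497,.007),.11,.13),('house',(.508,-.082),.05,.13)):
        P=X[box(X,c,.04,z0,z1)]; print(o,len(P),P[:,2].mean().round(4) if o!='house' else P[:,2].max().round(4),rect(P))
    m=box(X,(.56,.018),.085,.035,.065)&(S<130)&(X[...,0]>.535)
    P=X[m]; q=rect(P); print('stapler',len(P),q,np.median(P[:,2]).round(4))
    m=box(X,(.478,.29),.095,-.01,.03)&(hsv[...,1]>(80))
    k=cv2.morphologyEx(m.astype(np.uint8),cv2.MORPH_OPEN,np.ones((3,3)))>0
    if k.any(): print('tray',rect(X[k]),np.percentile(X[k][:,2],[5,50,95]).round(4))
    with np.errstate(invalid='ignore'): m=(np.abs(X[...,0]-.478)<.16)&(np.abs(X[...,1]+.32)<.13)&(np.abs(X[...,2])<.02)
    T=S[m]; t=cv2.threshold(np.clip(T//3,0,255).astype(np.uint8)[:,None],0,255,cv2.THRESH_OTSU)[0]
    k=cv2.morphologyEx((m&(S//3<=t)).astype(np.uint8),cv2.MORPH_OPEN,np.ones((5,5)))
    l,L,st,_=cv2.connectedComponentsWithStats(k); k=L==1+np.argmax(st[1:,4])
    print('mat',t,rect(X[k]),np.median(X[k][:,2]).round(4))
    m=box(X,(.62,.01),.16,.04,.062)&(X[...,0]>.59)&(hsv[...,1]>60)&(hsv[...,0]<30)
    P=X[m]; 
    if len(P)>9: P=P[np.abs(P[:,0]-.632+.126*(P[:,1]-.02))<.025]; print('back',len(P),np.polyfit(P[:,1],P[:,0],1).round(4))
E
python3 fw.py
```

```text
top
vase 164 0.1204 (array([484.4,  99.4]), array([30.2, 32.6]), 1.5)
pillar 336 0.1155 (array([495.9,   9.7]), array([46.5, 43.7]), 1.6)
house 394 0.1197 (array([506.7, -79.5]), array([40. , 46.1]), 12.8)
stapler 538 (array([588.9,  38.1]), array([ 84.1, 104.3]), 4.7) 0.0499
tray (array([478.6, 292.6]), array([148.3,  75.2]), 26.1) [0.0012 0.0055 0.0143]
mat 114.0 (array([ 485.1, -315. ]), array([154.9, 241.9]), 86.5) 0.002
back 465 [-0.1226  0.638 ]
wrist
vase 578 0.1211 (array([485.5,  96.6]), array([32.5, 31.1]), 9.3)
pillar 921 0.1164 (array([495.9,   8.1]), array([46.8, 46.4]), 9.1)
house 1093 0.1198 (array([507.2, -81.4]), array([40.6, 46.9]), 13.0)
stapler 1237 (array([560.6,  34.5]), array([ 27.7, 102.1]), 4.9) 0.051
mat 143.0 (array([ 483.2, -317.1]), array([157.9, 239.5]), 86.3) 0.0034
back 1552 [-0.1212  0.6373]
side
vase 94 0.1191 (array([487.5,  92.2]), array([30.4, 30.7]), 19.1)
pillar 191 0.1154 (array([498.4,   4.3]), array([46.1, 46.1]), 10.3)
house 627 0.1182 (array([509.4, -85.6]), array([41.5, 46.8]), 11.8)
stapler 406 (array([591.5,  34.6]), array([ 85.4, 110.1]), 5.5) 0.0491
tray (array([476.9, 300.3]), array([152.8, 105.2]), 26.8) [0.0024 0.0058 0.0131]
mat 84.0 (array([ 484.9, -316.5]), array([155. , 238.7]), 86.2) 0.0035
back 339 [-0.1191  0.6386]
```

```bash
python3 -c "
from h import *
plan((.507,-.0815,.20,13),(.507,-.0815,.066,13))"
```

```text
[-0.0778  0.0985  0.1603] [-0.0001 -0.0001 -0.0707]
[-0.0778  0.0985  0.2943] [-0.0001 -0.0001 -0.0707]
```

```bash
python3 -m pendant '-0.078 0.0985 0.16 0 0 -0.07 0.066;-0.078 0.0985 0.16 0 0 -0.07 0.066;-0.078 0.0985 0.16 0 0 -0.07 0.066;-0.078 0.0985 0.16 0 0 -0.07 0.066;-0.078 0.0985 0.19 0 0 -0.07 0.066;-0.078 0.0985 0.22 0 0 -0.07 0.066;-0.078 0.0985 0.25 0 0 -0.07 0.066;-0.078 0.0985 0.28 0 0 -0.07 0.066;-0.078 0.0985 0.294 0 0 -0.07 0.066;-0.078 0.0985 0.294 0 0 -0.07 0.066;-0.078 0.0985 0.294 0 0 -0.07 0.066'
python3 - <<'E'
from h import *
snap('wrist','w2.png'); s=sensors.state(); print(s['force'],np.array(s['tool_rot']).round(3)[:,1])
E
```

```text
clock: 4.18
ee_pos: [0.5078, -0.0815, 0.0676]
tool_rot: [[-0.225, 0.974, 0.002], [0.974, 0.225, -0.001], [-0.001, 0.002, -1.0]]
force: [-0.4, -0.1, 0.2]
gripper_width: 0.066
grip_force: 0.0
[ 0.03975858 -0.07378531  0.40092987] [0.974 0.225 0.002]
```

View pics/w2.png

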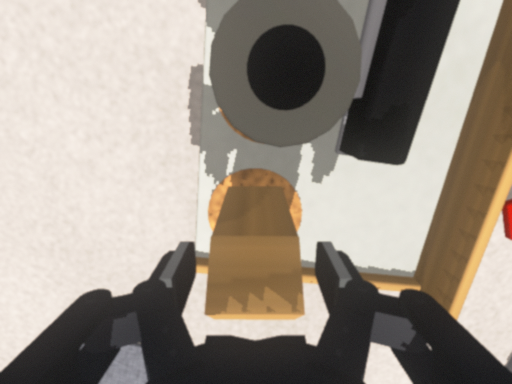

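The house at (254,270) sits centred between the fingertips, at columns 193 and 318. Closing on it now.

```bash
python3 -m pendant '0 0 0 0 0 0 0.05;0 0 0 0 0 0 0.04;0 0 0 0 0 0 0.03;0 0 0 0 0 0 0.03;0 0 0 0 0 0 0.03;0 0 0 0 0 0 0.03;0 0 -0.02 0 0 0 0.03;0 0 -0.05 0 0 0 0.03;0 0 -0.08 0 0 0 0.03;0 0 -0.08 0 0 0 0.03' 35
python3 -c "
from h import *
plan((.565,-.321,.149,13),(.565,-.321,.061,13),(.565,-.321,.16,13))"
```

```text
clock: 5.48
ee_pos: [0.5078, -0.0815, 0.1478]
tool_rot: [[-0.225, 0.974, 0.003], [0.974, 0.225, -0.001], [-0.002, 0.003, -1.0]]
force: [-0.8, 0.6, -0.8]
gripper_width: 0.0397
grip_force: 35.7
[-0.2462  0.0018 -0.0007] [0.003  0.0021 0.0002]
[-0.246   0.0015  0.0873] [0.003  0.0021 0.0002]
[-0.2462  0.0018 -0.0117] [0.003  0.0021 0.0002]
```

```bash
python3 -m pendant '-0.03 0 0 0 0 0 0.03;-0.06 0 0 0 0 0 0.03;-0.1 0 0 0 0 0 0.03;-0.14 0 0 0 0 0 0.03;-0.18 0 0 0 0 0 0.03;-0.22 0 0 0 0 0 0.03;-0.246 0.002 0 0 0 0 0.03;-0.246 0.002 0.03 0 0 0 0.03;-0.246 0.002 0.06 0 0 0 0.03;-0.246 0.002 0.078 0 0 0 0.03;-0.246 0.002 0.087 0 0 0 0.03;-0.246 0.002 0.087 0 0 0 0.03;-0.246 0.002 0.087 0 0 0 0.03'
python3 -c "
from h import *
print(sensors.state()['dq'])"
```

```text
clock: 7.1
ee_pos: [0.5642, -0.3203, 0.0589]
tool_rot: [[-0.225, 0.974, -0.001], [0.974, 0.225, 0.0], [0.001, -0.0, -1.0]]
force: [0.3, 0.2, -0.5]
gripper_width: 0.0397
grip_force: 35.9
[-0.01240244  0.01642601 -0.05966153  0.0959352  -0.05793105  0.02860896]
```

```bash
python3 -m pendant '0 0 0 0 0 0 0.045;0 0 0 0 0 0 0.055;0 0 0 0 0 0 0.066;0 0 0 0 0 0 0.066;0 0 -0.03 0 0 0 0.07;0 0 -0.06 0 0 0 0.07;0 0 -0.09 0 0 0 0.07;0 0 -0.12 0 0 0 0.07;0 0 -0.12 0 0 0 0.07'
python3 -c "
from h import *
plan((.4965,.0075,.18,13),(.4965,.0075,.075,13))"
```

```text
clock: 8.22
ee_pos: [0.5651, -0.321, 0.1817]
tool_rot: [[-0.225, 0.974, 0.004], [0.974, 0.225, -0.003], [-0.004, 0.003, -1.0]]
force: [0.0, 0.3, -0.2]
gripper_width: 0.0702
grip_force: 0.0
[0.3355 0.0071 0.0004] [0.003  0.0039 0.0002]
[0.3359 0.0068 0.1054] [0.003  0.0039 0.0002]
```

```bash
python3 -m pendant '0.05 0.007 0 0 0 0 0.07;0.1 0.007 0 0 0 0 0.07;0.15 0.007 0 0 0 0 0.07;0.2 0.007 0 0 0 0 0.07;0.25 0.007 0 0 0 0 0.07;0.3 0.007 0 0 0 0 0.07;0.336 0.007 0 0 0 0 0.07;0.336 0.007 0 0 0 0 0.07;0.336 0.007 0.03 0 0 0 0.07;0.336 0.007 0.06 0 0 0 0.07;0.336 0.007 0.09 0 0 0 0.07;0.336 0.007 0.105 0 0 0 0.07;0.336 0.007 0.105 0 0 0 0.07;0.336 0.007 0.105 0 0 0 0.07'
python3 - <<'E'
from h import *
snap('wrist','w3.png')
E
```

```text
clock: 9.98
ee_pos: [0.496, 0.0079, 0.0746]
tool_rot: [[-0.225, 0.974, 0.001], [0.974, 0.225, -0.0], [-0.0, 0.0, -1.0]]
force: [-1.0, 0.0, 0.2]
gripper_width: 0.07
grip_force: 0.0
```

View pics/w3.png

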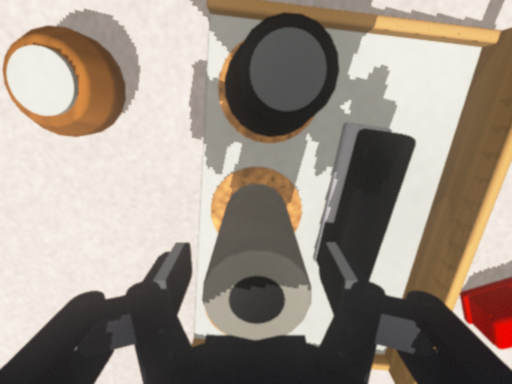

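The pillar (top at (256,290)) is centred between the fingers, and the right finger is above the stapler's level. Closing.

```bash
python3 -m pendant '0 0 0 0 0 0 0.06;0 0 0 0 0 0 0.05;0 0 0 0 0 0 0.04;0 0 0 0 0 0 0.04;0 0 0 0 0 0 0.04;0 0 0 0 0 0 0.04;0 0 -0.02 0 0 0 0.04;0 0 -0.05 0 0 0 0.04;0 0 -0.08 0 0 0 0.04;0 0 -0.08 0 0 0 0.04' 45
python3 -c "
from h import *
plan((.485,-.316,.154,13),(.485,-.316,.067,13))"
```

```text
clock: 11.28
ee_pos: [0.4962, 0.0084, 0.1555]
tool_rot: [[-0.225, 0.974, 0.003], [0.974, 0.225, -0.001], [-0.001, 0.003, -1.0]]
force: [0.6, 0.2, -3.5]
gripper_width: 0.0467
grip_force: 47.2
[-0.3135 -0.084   0.0017] [0.0031 0.0015 0.0002]
[-0.3134 -0.0843  0.0887] [0.0031 0.0015 0.0002]
```

```bash
python3 -m pendant '-0.03 -0.008 0 0 0 0 0.04;-0.07 -0.018 0 0 0 0 0.04;-0.11 -0.03 0 0 0 0 0.04;-0.15 -0.04 0 0 0 0 0.04;-0.19 -0.052 0 0 0 0 0.04;-0.23 -0.062 0 0 0 0 0.04;-0.27 -0.073 0 0 0 0 0.04;-0.3 -0.081 0 0 0 0 0.04;-0.313 -0.084 0 0 0 0 0.04;-0.313 -0.084 0.02 0 0 0 0.04;-0.313 -0.084 0.05 0 0 0 0.04;-0.313 -0.084 0.075 0 0 0 0.04;-0.313 -0.084 0.084 0 0 0 0.04;-0.313 -0.084 0.087 0 0 0 0.04;-0.313 -0.084 0.087 0 0 0 0.04;-0.313 -0.084 0.087 0 0 0 0.04'
python3 -m pendant '0 0 0 0 0 0 0.05;0 0 0 0 0 0 0.06;0 0 0 0 0 0 0.07;0 0 0 0 0 0 0.07;0 0 -0.03 0 0 0 0.07;0 0 -0.06 0 0 0 0.07;0 0 -0.09 0 0 0 0.07;0 0 -0.12 0 0 0 0.07;0 0 -0.12 0 0 0 0.07'
python3 -c "
from h import *
plan((.4855,.0965,.18,13),(.4855,.0965,.087,13))"
```

```text
clock: 13.28
ee_pos: [0.4845, -0.3156, 0.0681]
tool_rot: [[-0.225, 0.974, 0.001], [0.974, 0.225, -0.001], [-0.001, 0.001, -1.0]]
force: [0.8, 0.7, -2.3]
gripper_width: 0.047
grip_force: 47.1
clock: 14.4
ee_pos: [0.4848, -0.316, 0.1894]
tool_rot: [[-0.225, 0.974, 0.003], [0.974, 0.225, -0.003], [-0.004, 0.002, -1.0]]
force: [-0.2, -0.2, -0.3]
gripper_width: 0.0701
grip_force: 0.0
[0.4018 0.0935 0.0081] [0.0024 0.0038 0.0002]
[0.4021 0.0933 0.1011] [0.0024 0.0038 0.0002]
```

```bash
python3 -m pendant '0.05 0.012 0 0 0 0 0.055;0.1 0.023 0 0 0 0 0.055;0.15 0.035 0 0 0 0 0.055;0.2 0.047 0 0 0 0 0.055;0.25 0.058 0 0 0 0 0.055;0.3 0.07 0 0 0 0 0.055;0.35 0.08 0 0 0 0 0.055;0.402 0.0935 0 0 0 0 0.055;0.402 0.0935 0 0 0 0 0.055;0.402 0.0935 0.03 0 0 0 0.055;0.402 0.0935 0.06 0 0 0 0.055;0.402 0.0935 0.09 0 0 0 0.055;0.402 0.0935 0.101 0 0 0 0.055;0.402 0.0935 0.101 0 0 0 0.055;0.402 0.0935 0.101 0 0 0 0.055'
python3 - <<'E'
from h import *
snap('wrist','w4.png')
E
```

```text
clock: 16.27
ee_pos: [0.4854, 0.0971, 0.0872]
tool_rot: [[-0.225, 0.974, 0.002], [0.974, 0.225, -0.0], [-0.0, 0.002, -1.0]]
force: [0.5, 0.3, -0.2]
gripper_width: 0.0554
grip_force: 0.0
```

View pics/w4.png

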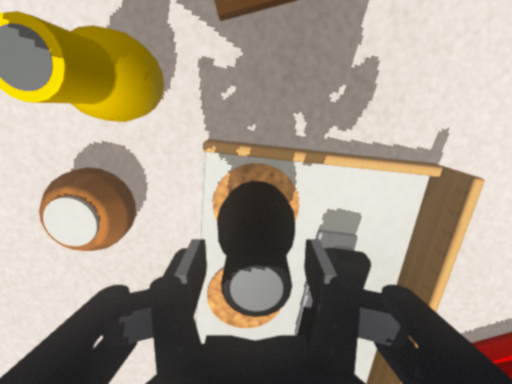

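The vase neck (top at (257,288)) is centred between the fingers at columns 197 and 316. Closing.

```bash
python3 -m pendant '0 0 0 0 0 0 0.045;0 0 0 0 0 0 0.035;0 0 0 0 0 0 0.025;0 0 0 0 0 0 0.025;0 0 0 0 0 0 0.025;0 0 0 0 0 0 0.025;0 0 -0.02 0 0 0 0.025;0 0 -0.05 0 0 0 0.025;0 0 -0.08 0 0 0 0.025;0 0 -0.08 0 0 0 0.025' 45
python3 -c "
from h import *
plan((.405,-.311,.166,13),(.405,-.311,.079,13))"
```

```text
clock: 17.58
ee_pos: [0.4854, 0.0973, 0.1674]
tool_rot: [[-0.225, 0.974, 0.003], [0.974, 0.225, -0.0], [-0.001, 0.003, -1.0]]
force: [0.8, -0.6, -3.5]
gripper_width: 0.032
grip_force: 45.3
[-0.3797 -0.1703  0.0012] [0.003  0.0008 0.0002]
[-0.3796 -0.1705  0.0882] [0.003  0.0008 0.0002]
```

```bash
python3 -m pendant '-0.03 -0.014 0 0 0 0 0.025;-0.07 -0.031 0 0 0 0 0.025;-0.11 -0.05 0 0 0 0 0.025;-0.15 -0.067 0 0 0 0 0.025;-0.19 -0.085 0 0 0 0 0.025;-0.23 -0.103 0 0 0 0 0.025;-0.27 -0.121 0 0 0 0 0.025;-0.31 -0.139 0 0 0 0 0.025;-0.35 -0.157 0 0 0 0 0.025;-0.38 -0.17 0 0 0 0 0.025;-0.38 -0.17 0 0 0 0 0.025;-0.38 -0.17 0.03 0 0 0 0.025;-0.38 -0.17 0.06 0 0 0 0.025;-0.38 -0.17 0.08 0 0 0 0.025;-0.38 -0.17 0.087 0 0 0 0.025;-0.38 -0.17 0.087 0 0 0 0.025;-0.38 -0.17 0.087 0 0 0 0.025'
python3 -m pendant '0 0 0 0 0 0 0.035;0 0 0 0 0 0 0.045;0 0 0 0 0 0 0.055;0 0 0 0 0 0 0.055;0 0 -0.03 0 0 0 0.055;0 0 -0.06 0 0 0 0.055;0 0 -0.09 0 0 0 0.055;0 0 -0.15 0 0 0 0.055;0 0 -0.2 0 0 0 0.055;0 0 -0.2 0 0 0 0.055'
python3 - <<'E'
from fit import *
p=snap('top','t3.png');X=cloud(p)
for o,c,z0 in(('vase',(.405,-.311),.095),('pillar',(.485,-.316),.09),('house',(.564,-.321),.05)):
    P=X[box(X,c,.045,z0,.13)]; print(o,len(P),rect(P) if len(P) else 0, P[:,2].max() if len(P) else 0)
for r in vision.look_for(p,'stapler'): c,q=map(int,r['centre']); print(r['score'],X[q,c].round(3))
plan((.50,.1,.30,4))
E
```

```text
clock: 19.7
ee_pos: [0.4048, -0.3107, 0.0793]
tool_rot: [[-0.225, 0.974, 0.0], [0.974, 0.225, 0.0], [0.0, 0.0, -1.0]]
force: [-1.0, 0.7, -2.5]
gripper_width: 0.032
grip_force: 45.4
clock: 20.95
ee_pos: [0.4055, -0.312, 0.283]
tool_rot: [[-0.225, 0.974, 0.005], [0.974, 0.225, -0.006], [-0.007, 0.003, -1.0]]
force: [0.1, 0.2, -0.8]
gripper_width: 0.055
grip_force: 0.0
vase 74 (array([ 413. , -301.5]), array([12.2, 30.8]), 41.2) 0.11776431838991545
pillar 371 (array([ 485.5, -313.5]), array([46.5, 47. ]), 89.8) 0.11358750778868704
house 434 (array([ 564. , -317.7]), array([40.3, 48.1]), 12.9) 0.11231425209775325
0.91 [ 0.748 -0.013  0.045]
0.64 [0.555 0.036 0.046]
[ 0.379   0.1855 -0.021 ] [-1.000e-04 -2.000e-04  1.571e-01]
```

View pics/t3.png

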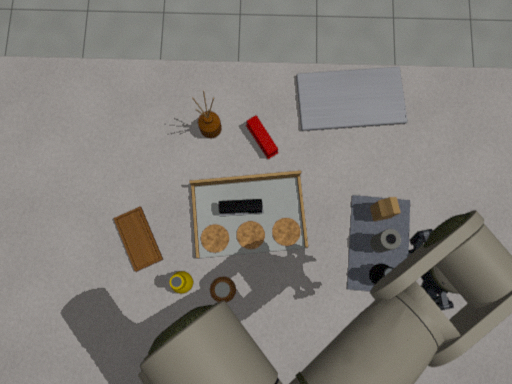

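All three ornaments stand on the mat at (385,208), (390,240) and (381,273). The discs are empty and the stapler at (240,207) is untouched. Next is a closer look at the stapler and tray.

```bash
python3 -m pendant '0.05 0.02 -0.02 0 0 0 0.055;0.1 0.05 -0.02 0 0 0 0.055;0.15 0.08 -0.02 0 0 0.05 0.055;0.2 0.1 -0.02 0 0 0.15 0.055;0.25 0.12 -0.02 0 0 0.15 0.055;0.3 0.14 -0.02 0 0 0.15 0.055;0.36 0.16 -0.02 0 0 0.15 0.055;0.36 0.16 -0.02 0 0 0.15 0.055;0.36 0.16 -0.02 0 0 0.15 0.055;0.36 0.16 -0.02 0 0 0.15 0.055'
python3 - <<'E'
from fit import *
p=snap('wrist','w5.png');X=cloud(p);C=p['color'];S=C.astype(int).sum(-1);hsv=cv2.cvtColor(C,cv2.COLOR_RGB2HSV)
np.savez('w5.npz',X=X,c=C)
for z0 in(.035,.045,.05):
    m=(box(X,(.56,.035),.09,z0,.07)&(S<160)&(X[...,0]<.60)); print('stapler',m.sum(),rect(X[m]),np.median(X[m][:,2]).round(4))
m=box(X,(.478,.29),.095,-.01,.03)&(hsv[...,1]>80)
k=cv2.morphologyEx(m.astype(np.uint8),cv2.MORPH_OPEN,np.ones((3,3)))>0
print('tray',rect(X[k]),np.percentile(X[k][:,2],[5,50,95]).round(4))
E
```

```text
clock: 22.3
ee_pos: [0.4796, 0.0743, 0.2988]
tool_rot: [[-0.075, 0.997, -0.001], [0.997, 0.075, -0.0], [-0.0, -0.001, -1.0]]
force: [-0.3, 0.0, -0.4]
gripper_width: 0.0547
grip_force: 0.0
stapler 1388 (array([561.7,  35.9]), array([ 28.8, 104.3]), 4.9) 0.0512
stapler 1346 (array([561.7,  35.9]), array([ 28.8, 104.3]), 4.9) 0.0513
stapler 998 (array([562.2,  37.5]), array([ 28.3, 101.3]), 6.1) 0.052
tray (array([481.6, 284.3]), array([146.7,  62. ]), 26.2) [0.004  0.0057 0.0141]
```

View pics/w5.png

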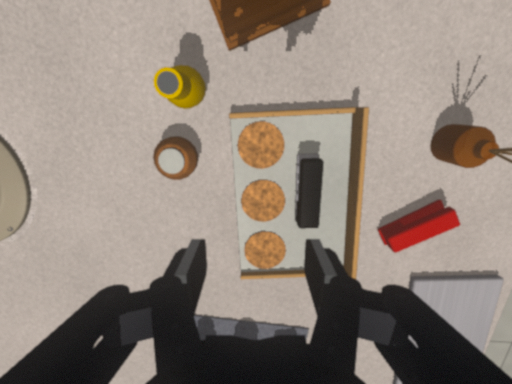

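```bash
python3 - <<'E'
from fit import *
for n in('w5','wrist','top'):
    z=np.load(n+'.npz');X=z['X']
    u=np.array([-np.sin(np.radians(5)),np.cos(np.radians(5))])
    D=X[...,:2]-np.array([.5617,.036]); a=D@u; b=D@np.array([u[1],-u[0]])
    for z0,z1 in((.016,.03),(.03,.07)):
        m=(abs(a)<.08)&(abs(b)<.022)&(X[...,2]>z0)&(X[...,2]<z1)
        print(n,z0,m.sum(),np.percentile(a[m],[1,5,50,95,99]).round(4),np.percentile(b[m],[1,50,99]).round(4))
plan((.5617,.033,.10,5),(.5617,.033,.024,5))
E
```

```text
w5 0.016 232 [-0.0533 -0.0407  0.0301  0.0534  0.0536] [-0.0151 -0.0123  0.0166]
w5 0.03 1589 [-0.0534 -0.0484  0.0036  0.0494  0.0519] [-0.0142  0.0003  0.017 ]
wrist 0.016 252 [-0.0546 -0.0458  0.0141  0.0513  0.0534] [-0.0154 -0.0116 -0.0011]
wrist 0.03 1506 [-0.0537 -0.0489  0.001   0.0469  0.0511] [-0.0145 -0.0017  0.0163]
top 0.016 49 [-0.0541 -0.0523  0.0021  0.0525  0.0539] [-0.0162 -0.0141 -0.0021]
top 0.03 584 [-0.0519 -0.0481  0.0001  0.0483  0.052 ] [-0.0148  0.0001  0.0169]
[-0.0473  0.0789  0.1989] [-0.0007  0.     -0.0124]
[-0.0473  0.079   0.2749] [-0.0007  0.     -0.0124]
```

The stapler at (310,192) is clear all round. Its centre is about (0.562, 0.036). Descending to it.

```bash
python3 -m pendant '-0.02 0.04 0.04 0 0 0 0.055;-0.045 0.079 0.1 0 0 -0.012 0.055;-0.045 0.079 0.15 0 0 -0.012 0.055;-0.045 0.079 0.19 0 0 -0.012 0.055;-0.045 0.079 0.22 0 0 -0.012 0.055;-0.045 0.079 0.25 0 0 -0.012 0.055;-0.045 0.079 0.27 0 0 -0.012 0.055;-0.045 0.079 0.275 0 0 -0.012 0.055;-0.045 0.079 0.275 0 0 -0.012 0.055;-0.045 0.079 0.275 0 0 -0.012 0.055'
python3 -m pendant '0 0 0 0 0 0 0.045;0 0 0 0 0 0 0.035;0 0 0 0 0 0 0.025;0 0 0 0 0 0 0.025;0 0 0 0 0 0 0.025;0 0 0 0 0 0 0.025;0 0 -0.02 0 0 0 0.025;0 0 -0.05 0 0 0 0.025;0 0 -0.1 0 0 0 0.025;0 0 -0.15 0 0 0 0.025;0 0 -0.15 0 0 0 0.025' 45
python3 -c "
from h import *
snap('wrist','w6.png')
plan((.46,.22,.17,-64),(.48,.291,.17,-64))"
```

```text
clock: 23.6
ee_pos: [0.5623, 0.0365, 0.0252]
tool_rot: [[-0.089, 0.996, 0.002], [0.996, 0.089, -0.0], [-0.0, 0.002, -1.0]]
force: [0.7, 0.5, 0.2]
gripper_width: 0.055
grip_force: 0.0
clock: 24.98
ee_pos: [0.5629, 0.0367, 0.1775]
tool_rot: [[-0.089, 0.996, 0.006], [0.996, 0.089, -0.001], [-0.001, 0.006, -1.0]]
force: [-0.3, 0.4, -3.4]
gripper_width: 0.0309
grip_force: 45.2
[ 0.1915 -0.0851  0.0048] [ 1.5000e-03 -6.0000e-04  1.2061e+00]
[ 0.2605 -0.0589  0.0048] [ 1.5000e-03 -6.0000e-04  1.2061e+00]
```

View pics/w6.png

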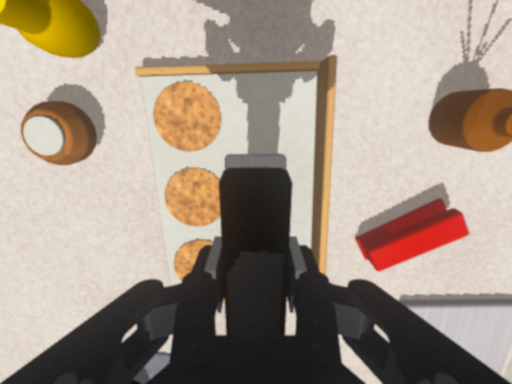

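The stapler is held, level and centred in the fingers at (255,240). Turning it and moving to just short of the tray to look.

```bash
python3 -c "
from h import *
plan((.40,.252,.17,-64))"
```

```text
[ 0.2288 -0.1421  0.0047] [ 1.5000e-03 -6.0000e-04  1.2061e+00]
```

```bash
python3 -m pendant '0.03 -0.02 0 0 0 0.15 0.025;0.06 -0.04 0 0 0 0.3 0.025;0.09 -0.06 0 0 0 0.45 0.025;0.12 -0.075 0 0 0 0.6 0.025;0.15 -0.095 0 0 0 0.75 0.025;0.18 -0.11 0 0 0 0.9 0.025;0.21 -0.13 0 0 0 1.05 0.025;0.229 -0.142 0.005 0 0 1.206 0.025;0.229 -0.142 0.005 0 0 1.206 0.025;0.229 -0.142 0.005 0 0 1.206 0.025;0.229 -0.142 0.005 0 0 1.206 0.025'
python3 - <<'E'
from fit import *
p=snap('wrist','w7.png');X=cloud(p);C=p['color'];hsv=cv2.cvtColor(C,cv2.COLOR_RGB2HSV)
for z1 in(.03,.01):
    m=box(X,(.48,.29),.095,-.01,z1)&(hsv[...,1]>80)
    k=cv2.morphologyEx(m.astype(np.uint8),cv2.MORPH_OPEN,np.ones((3,3)))>0
    print('tray',k.sum(),rect(X[k]),np.percentile(X[k][:,2],[5,50,95]).round(4))
E
```

```text
clock: 26.4
ee_pos: [0.4005, 0.2516, 0.169]
tool_rot: [[0.899, 0.439, -0.0], [0.439, -0.899, -0.0], [-0.001, 0.0, -1.0]]
force: [0.8, 0.1, -2.5]
gripper_width: 0.0313
grip_force: 45.2
tray 10704 (array([480.6, 292.1]), array([150.,  76.]), 26.2) [0.0042 0.0057 0.0139]
tray 8254 (array([483.9, 292. ]), array([128.3,  62.4]), 26.3) [0.0042 0.0054 0.0068]
```

View pics/w7.png

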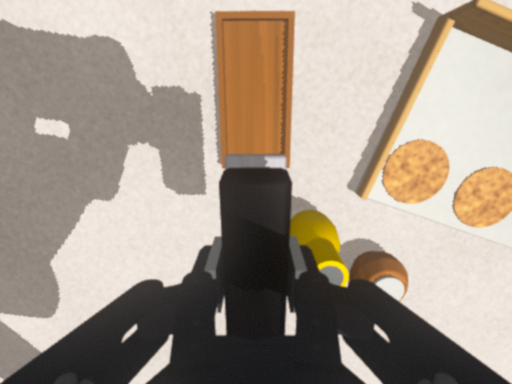

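Tray at (255,90), lined up with the stapler. Its pose of (0.480, 0.292), yaw 26.2°, agrees with the top view.

```bash
python3 -c "
from h import *
plan((.480,.292,.169,-63.8),(.480,.292,.0225,-63.8))"
```

```text
[ 0.0891 -0.0014  0.0001] [ 0.      0.0003 -0.0035]
[ 0.0892 -0.0014  0.1466] [ 0.      0.0003 -0.0035]
```

```bash
python3 -m pendant '0.03 -0.001 0 0 0 0 0.025;0.06 -0.001 0 0 0 0 0.025;0.089 -0.0015 0 0 0 -0.003 0.025;0.089 -0.0015 0 0 0 -0.003 0.025;0.089 -0.0015 0.03 0 0 -0.003 0.025;0.089 -0.0015 0.06 0 0 -0.003 0.025;0.089 -0.0015 0.09 0 0 -0.003 0.025;0.089 -0.0015 0.115 0 0 -0.003 0.025;0.089 -0.0015 0.13 0 0 -0.003 0.025;0.089 -0.0015 0.14 0 0 -0.003 0.025;0.089 -0.0015 0.145 0 0 -0.003 0.025;0.089 -0.0015 0.146 0 0 -0.003 0.025;0.089 -0.0015 0.146 0 0 -0.003 0.025;0.089 -0.0015 0.146 0 0 -0.003 0.025'
```

```text
clock: 28.2
ee_pos: [0.4796, 0.2927, 0.0237]
tool_rot: [[0.897, 0.441, 0.001], [0.441, -0.897, 0.0], [0.001, 0.0, -1.0]]
force: [-0.2, 0.1, -1.4]
gripper_width: 0.0308
grip_force: 45.2
```

```bash
python3 -m pendant '0 0 0.0015 0 0 0 0.025;0 0 0.0015 0 0 0 0.025;0 0 0.0015 0 0 0 0.035;0 0 0.0015 0 0 0 0.045;0 0 0.0015 0 0 0 0.055;0 0 0.0015 0 0 0 0.055;0 0 -0.03 0 0 0 0.055;0 0 -0.07 0 0 0 0.055;0 0 -0.12 0 0 0 0.055;0 0 -0.18 0 0 0 0.055;-0.06 0 -0.22 0 0 0 0.055;-0.12 0 -0.22 0 0 0 0.055;-0.12 0 -0.22 0 0 0 0.055;-0.12 0 -0.22 0 0 0 0.055;-0.12 0 -0.22 0 0 0 0.055'
python3 - <<'E'
from fit import *
p=snap('wrist','w8.png');X=cloud(p);C=p['color'];S=C.astype(int).sum(-1)
m=box(X,(.48,.292),.075,.03,.07); print('stapler',m.sum(),rect(X[m]),np.percentile(X[m][:,2],[50,99]).round(4))
m=box(X,(.48,.292),.075,.017,.07); print('stapler+base',m.sum(),rect(X[m]))
E
```

```text
clock: 30.08
ee_pos: [0.3727, 0.24, 0.2431]
tool_rot: [[0.897, 0.441, 0.0], [0.441, -0.897, 0.0], [0.0, -0.0, -1.0]]
force: [-0.9, 0.8, 0.4]
gripper_width: 0.0547
grip_force: 0.0
stapler 2970 (array([476.4, 290.7]), array([106.6,  32. ]), 26.2) [0.0473 0.0506]
stapler+base 2970 (array([476.4, 290.7]), array([106.6,  32. ]), 26.2)
```

View pics/w8.png

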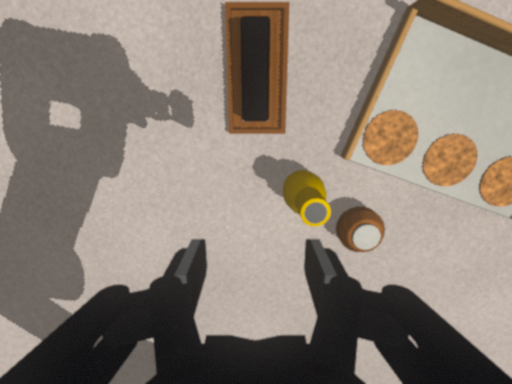

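The stapler lies flat and upright in the tray at (257,68). Its top at 51 mm is 6 + 45, so it is on the tray floor, within about 4 mm of centre. Now the ornaments go back, vase first.

```bash
python3 -c "
from h import *
plan((.4048,-.3107,.22,13),(.4048,-.3107,.0795,13))"
```

```text
[-0.214   0.5084  0.023 ] [-3.0000e-04  3.0000e-04 -1.3409e+00]
[-0.2139  0.5084  0.1635] [-3.0000e-04  3.0000e-04 -1.3409e+00]
```

```bash
python3 -m pendant '-0.02 0.05 0 0 0 -0.15 0.06;-0.04 0.1 0 0 0 -0.3 0.06;-0.06 0.15 0 0 0 -0.45 0.06;-0.08 0.2 0 0 0 -0.6 0.06;-0.1 0.25 0 0 0 -0.75 0.06;-0.12 0.3 0 0 0 -0.9 0.06;-0.15 0.35 0 0 0 -1.05 0.06;-0.17 0.4 0 0 0 -1.2 0.06;-0.19 0.45 0.01 0 0 -1.341 0.06;-0.214 0.508 0.023 0 0 -1.341 0.06;-0.214 0.508 0.023 0 0 -1.341 0.06;-0.214 0.508 0.023 0 0 -1.341 0.06;-0.214 0.508 0.06 0 0 -1.341 0.06;-0.214 0.508 0.09 0 0 -1.341 0.06;-0.214 0.508 0.12 0 0 -1.341 0.06;-0.214 0.508 0.15 0 0 -1.341 0.06;-0.214 0.508 0.163 0 0 -1.341 0.06;-0.214 0.508 0.163 0 0 -1.341 0.06;-0.214 0.508 0.163 0 0 -1.341 0.06'
python3 -c "
from h import *
snap('wrist','w9.png')"
```

```text
clock: 32.5
ee_pos: [0.4042, -0.3108, 0.0815]
tool_rot: [[-0.226, 0.974, 0.001], [0.974, 0.226, -0.002], [-0.002, 0.001, -1.0]]
force: [-0.1, -0.5, -0.1]
gripper_width: 0.0601
grip_force: 0.0
```

View pics/w9.png

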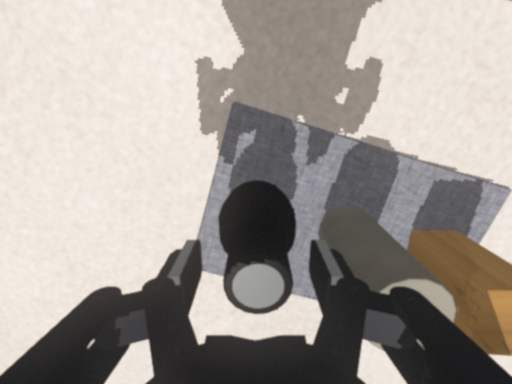

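The vase neck (258,288) is between the fingers again. Gripping and carrying it back to its disc.

```bash
python3 -m pendant '0 0 0 0 0 0 0.045;0 0 0 0 0 0 0.035;0 0 0 0 0 0 0.025;0 0 0 0 0 0 0.025;0 0 0 0 0 0 0.025;0 0 0 0 0 0 0.025;0 0 -0.02 0 0 0 0.025;0 0 -0.05 0 0 0 0.025;0 0 -0.09 0 0 0 0.025;0 0 -0.09 0 0 0 0.025;0 0 -0.09 0 0 0 0.025' 45
python3 -c "
from h import *
plan((.4854,.0972,.171,13),(.4854,.0972,.0900,13))"
```

```text
clock: 33.92
ee_pos: [0.4032, -0.3101, 0.1691]
tool_rot: [[-0.225, 0.974, -0.002], [0.974, 0.225, 0.002], [0.002, -0.001, -1.0]]
force: [-0.3, -0.3, -2.3]
gripper_width: 0.032
grip_force: 45.1
[ 0.3784  0.1718 -0.0013] [-0.0012 -0.0021  0.0001]
[0.3782 0.1719 0.0797] [-0.0012 -0.0021  0.0001]
```

```bash
python3 -m pendant '0.03 0.014 0 0 0 0 0.025;0.07 0.032 0 0 0 0 0.025;0.11 0.05 0 0 0 0 0.025;0.15 0.068 0 0 0 0 0.025;0.19 0.086 0 0 0 0 0.025;0.23 0.104 0 0 0 0 0.025;0.27 0.122 0 0 0 0 0.025;0.31 0.14 0 0 0 0 0.025;0.35 0.158 0 0 0 0 0.025;0.378 0.1715 0 0 0 0 0.025;0.378 0.1715 0 0 0 0 0.025;0.378 0.1715 0.03 0 0 0 0.025;0.378 0.1715 0.055 0 0 0 0.025;0.378 0.1715 0.072 0 0 0 0.025;0.378 0.1715 0.079 0 0 0 0.025;0.378 0.1715 0.081 0 0 0 0.025;0.378 0.1715 0.081 0 0 0 0.025;0.378 0.1715 0.081 0 0 0 0.025'
```

```text
clock: 36.17
ee_pos: [0.486, 0.0962, 0.0898]
tool_rot: [[-0.225, 0.974, 0.001], [0.974, 0.225, -0.0], [-0.0, 0.001, -1.0]]
force: [0.5, 0.3, -2.0]
gripper_width: 0.0322
grip_force: 45.2
```

```bash
python3 -m pendant '0 0 0 0 0 0 0.035;0 0 0 0 0 0 0.045;0 0 0 0 0 0 0.055;0 0 0 0 0 0 0.055;0 0 -0.03 0 0 0 0.07;0 0 -0.06 0 0 0 0.07;0 0 -0.1 0 0 0 0.07;0 0 -0.13 0 0 0 0.07;0 0 -0.13 0 0 0 0.07'
python3 -c "
from h import *
plan((.4845,-.3156,.22,13),(.4845,-.3156,.069,13))"
```

```text
clock: 37.3
ee_pos: [0.4865, 0.0963, 0.2212]
tool_rot: [[-0.225, 0.974, 0.004], [0.974, 0.225, -0.0], [-0.001, 0.004, -1.0]]
force: [0.6, 0.4, -0.6]
gripper_width: 0.0702
grip_force: 0.0
[-0.4009 -0.0947  0.0012] [0.0043 0.0012 0.0002]
[-0.4007 -0.0953  0.1522] [0.0043 0.0012 0.0002]
```

```bash
python3 -m pendant '-0.05 -0.012 0 0 0 0 0.07;-0.1 -0.024 0 0 0 0 0.07;-0.15 -0.036 0 0 0 0 0.07;-0.2 -0.048 0 0 0 0 0.07;-0.25 -0.06 0 0 0 0 0.07;-0.3 -0.072 0 0 0 0 0.07;-0.35 -0.084 0 0 0 0 0.07;-0.4 -0.095 0 0 0 0 0.07;-0.4 -0.095 0 0 0 0 0.07;-0.4 -0.095 0.04 0 0 0 0.07;-0.4 -0.095 0.08 0 0 0 0.07;-0.4 -0.095 0.12 0 0 0 0.07;-0.4 -0.095 0.145 0 0 0 0.07;-0.4 -0.095 0.152 0 0 0 0.07;-0.4 -0.095 0.152 0 0 0 0.07'
python3 -m pendant '0 0 0 0 0 0 0.06;0 0 0 0 0 0 0.05;0 0 0 0 0 0 0.04;0 0 0 0 0 0 0.04;0 0 0 0 0 0 0.04;0 0 0 0 0 0 0.04;0 0 -0.02 0 0 0 0.04;0 0 -0.05 0 0 0 0.04;0 0 -0.09 0 0 0 0.04;0 0 -0.09 0 0 0 0.04;0 0 -0.09 0 0 0 0.04' 45
python3 -c "
from h import *
plan((.4961,.0081,.16,13))"
```

```text
clock: 39.17
ee_pos: [0.4833, -0.3144, 0.0674]
tool_rot: [[-0.225, 0.974, -0.0], [0.974, 0.225, 0.0], [0.0, -0.0, -1.0]]
force: [0.0, -0.5, 0.7]
gripper_width: 0.0703
grip_force: 0.0
clock: 40.55
ee_pos: [0.4826, -0.3144, 0.1562]
tool_rot: [[-0.225, 0.974, -0.002], [0.974, 0.225, 0.002], [0.002, -0.001, -1.0]]
force: [0.9, -0.4, -3.3]
gripper_width: 0.047
grip_force: 47.0
[ 0.3112  0.0857 -0.0034] [-0.0012 -0.0019 -0.    ]
```

```bash
python3 -m pendant '0.03 0.008 0 0 0 0 0.04;0.07 0.019 0 0 0 0 0.04;0.11 0.03 0 0 0 0 0.04;0.15 0.041 0 0 0 0 0.04;0.19 0.052 0 0 0 0 0.04;0.23 0.063 0 0 0 0 0.04;0.26 0.071 0 0 0 0 0.04;0.29 0.08 0 0 0 0 0.04;0.311 0.085 0 0 0 0 0.04;0.311 0.085 0 0 0 0 0.04;0.311 0.085 0.03 0 0 0 0.04;0.311 0.085 0.055 0 0 0 0.04;0.311 0.085 0.072 0 0 0 0.04;0.311 0.085 0.079 0 0 0 0.04;0.311 0.085 0.081 0 0 0 0.04;0.311 0.085 0.081 0 0 0 0.04;0.311 0.085 0.081 0 0 0 0.04'
```

```text
clock: 42.68
ee_pos: [0.4963, 0.0072, 0.0767]
tool_rot: [[-0.225, 0.974, 0.001], [0.974, 0.225, -0.0], [-0.0, 0.001, -1.0]]
force: [-0.2, 0.2, -2.1]
gripper_width: 0.0468
grip_force: 46.9
```

```bash
python3 -m pendant '0 0 0.001 0 0 0 0.04;0 0 0.001 0 0 0 0.05;0 0 0.001 0 0 0 0.06;0 0 0.001 0 0 0 0.07;0 0 0.001 0 0 0 0.07;0 0 -0.03 0 0 0 0.07;0 0 -0.06 0 0 0 0.07;0 0 -0.1 0 0 0 0.07;0 0 -0.13 0 0 0 0.07;0 0 -0.13 0 0 0 0.07'
python3 -c "
from h import *
plan((.5645,-.3205,.2,13),(.5645,-.3205,.06,13))"
```

```text
clock: 43.92
ee_pos: [0.4968, 0.0072, 0.2081]
tool_rot: [[-0.225, 0.974, 0.004], [0.974, 0.225, -0.001], [-0.002, 0.004, -1.0]]
force: [0.1, 0.6, -0.1]
gripper_width: 0.0704
grip_force: 0.0
[-0.3345 -0.0078  0.0087] [0.0039 0.0019 0.0002]
[-0.3342 -0.0084  0.1487] [0.0039 0.0019 0.0002]
```

```bash
python3 -m pendant '-0.05 -0.001 0 0 0 0 0.066;-0.1 -0.002 0 0 0 0 0.066;-0.15 -0.003 0 0 0 0 0.066;-0.2 -0.004 0 0 0 0 0.066;-0.25 -0.006 0 0 0 0 0.066;-0.3 -0.007 0 0 0 0 0.066;-0.334 -0.008 0 0 0 0 0.066;-0.334 -0.008 0 0 0 0 0.066;-0.334 -0.008 0.04 0 0 0 0.066;-0.334 -0.008 0.08 0 0 0 0.066;-0.334 -0.008 0.12 0 0 0 0.066;-0.334 -0.008 0.14 0 0 0 0.066;-0.334 -0.008 0.148 0 0 0 0.066;-0.334 -0.008 0.148 0 0 0 0.066'
python3 -m pendant '0 0 0 0 0 0 0.055;0 0 0 0 0 0 0.045;0 0 0 0 0 0 0.03;0 0 0 0 0 0 0.03;0 0 0 0 0 0 0.03;0 0 0 0 0 0 0.03;0 0 -0.02 0 0 0 0.03;0 0 -0.05 0 0 0 0.03;0 0 -0.09 0 0 0 0.03;0 0 -0.09 0 0 0 0.03;0 0 -0.09 0 0 0 0.03' 35
python3 -c "
from h import *
plan((.5076,-.0815,.15,13))"
```

```text
clock: 45.68
ee_pos: [0.5634, -0.3193, 0.0582]
tool_rot: [[-0.226, 0.974, -0.0], [0.974, 0.226, 0.0], [0.001, -0.0, -1.0]]
force: [-0.1, 0.4, -0.2]
gripper_width: 0.0659
grip_force: 0.0
clock: 47.05
ee_pos: [0.5629, -0.3196, 0.1472]
tool_rot: [[-0.225, 0.974, -0.002], [0.974, 0.225, 0.001], [0.002, -0.001, -1.0]]
force: [1.6, 0.5, -1.1]
gripper_width: 0.0397
grip_force: 35.6
[ 0.2445 -0.0003 -0.0025] [-0.0012 -0.0016  0.    ]
```

```bash
python3 -m pendant '0.03 0 0 0 0 0 0.03;0.07 0 0 0 0 0 0.03;0.11 0 0 0 0 0 0.03;0.15 0 0 0 0 0 0.03;0.19 0 0 0 0 0 0.03;0.22 0 0 0 0 0 0.03;0.245 0 0 0 0 0 0.03;0.245 0 0 0 0 0 0.03;0.245 0 0.03 0 0 0 0.03;0.245 0 0.055 0 0 0 0.03;0.245 0 0.072 0 0 0 0.03;0.245 0 0.079 0 0 0 0.03;0.245 0 0.0815 0 0 0 0.03;0.245 0 0.0815 0 0 0 0.03;0.245 0 0.0815 0 0 0 0.03'
python3 -m pendant '0 0 0 0 0 0 0.045;0 0 0 0 0 0 0.055;0 0 0 0 0 0 0.066;0 0 0 0 0 0 0.066;0 0 -0.03 0 0 0 0.066;0 0 -0.06 0 0 0 0.066;0 0 -0.1 0 0 0 0.07;0 0 -0.15 0 0 0 0.07;-0.03 -0.05 -0.2 0 0 0 0.07;0.06 -0.11 -0.29 0 0 0 0.07;0.06 -0.11 -0.29 0 0 0 0.07;0.06 -0.11 -0.29 0 0 0 0.07;0.06 -0.11 -0.29 0 0 0 0.07;0.06 -0.11 -0.29 0 0 0 0.07'
python3 - <<'E'
from h import *
p=snap('wrist','w10.png'); X=cloud(p); np.savez('wrist.npz',X=X,c=p['color'])
from fit import *
for o,c,z0,z1 in(('vase',(.486,.096),.112,.13),('pillar',(.497,.007),.11,.13),('house',(.508,-.082),.05,.13)):
    P=X[box(X,c,.04,z0,z1)]; print(o,len(P),P[:,2].max().round(4),rect(P))
s=sensors.state(); print(s['clock'],s['force'],s['grip_force'])
E
```

```text
clock: 48.92
ee_pos: [0.5086, -0.0815, 0.0671]
tool_rot: [[-0.225, 0.974, 0.001], [0.974, 0.225, -0.0], [-0.001, 0.001, -1.0]]
force: [-0.0, -0.3, -0.3]
gripper_width: 0.0398
grip_force: 35.5
clock: 50.68
ee_pos: [0.3879, -0.0478, 0.3558]
tool_rot: [[-0.225, 0.974, -0.002], [0.974, 0.225, 0.001], [0.001, -0.001, -1.0]]
force: [0.2, -0.2, -0.1]
gripper_width: 0.0699
grip_force: 0.0
vase 631 0.1241 (array([486.6,  95.5]), array([32.1, 31.8]), 60.3)
pillar 979 0.1192 (array([497. ,   6.1]), array([46.9, 46. ]), 13.2)
house 1165 0.1191 (array([508.7, -81.7]), array([40.5, 46.9]), 12.6)
50.725 [ 0.42881198  0.25586107 -0.16793969] 0.0
```

View pics/w10.png

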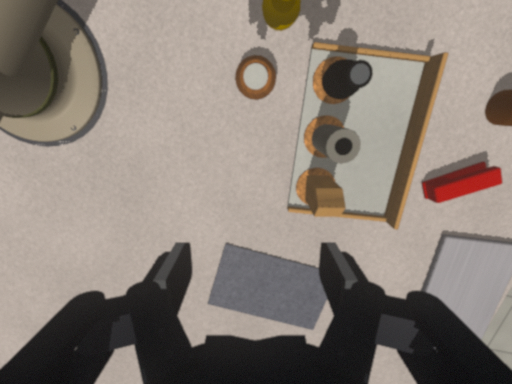

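All three ornaments stand on their own discs (tops at (360,72), (343,146) and (327,203)), within about 2 mm of where they started. The tealight and diffuser have not moved. Handing in.

```bash
python3 -c "
from bench import manip
print(manip.finish_job())"
```

```text
the job is handed in; nothing more can be done
None
```

The job is handed in at about 51 s: the stapler lies flat in the pen tray, all three ornaments are upright on their own discs within about 2 mm of where they started, and the arm touched neither bystander; the hand-in returned no verdict.

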